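# Show the test slide's label to the inspection camera

## Robot

A 7-joint arm with a two-finger parallel gripper is mounted at the origin on a cart in front of the work surface, level with it; the furniture and walls round the work are solid. World frame = base frame: x ahead of the robot, y to its left, z up, the work surface at z = 0. Lengths are in mm, angles in rad, forces in N, time in s.
With the tool pointing down it reaches from about 350 to 900 mm from the base axis. Payload 19.9 kg.
Tool frame: the origin (TCP) lies at the very end of the fingers, on their centre line; the grasp point (between the pads) lies 19 mm behind it (env.grip_point_offset is the distance from the TCP to the grasp point, in mm); z points along the fingers, y is the line along which they close (so a half turn about z gives the same grasp; the last joint's range is limited). The gripper opens to 94 mm and grips with 3 to 60 N. Pads are 16 mm wide; open, the fingers measure 119 mm over their backs; the gripper's body (75 mm by 177 mm) begins 78 mm behind the grasp point.
Start: joints at [-1.232, 0.417, -0.01, 1.614, 0.005, 1.111, -0.053], TCP at [232.278, 580.209, 177.225] pointing down, gripper open.
Joint ranges: [-2.81, 2.81], [-0.39, 2.02], [-1.27, 1.25], [0.06, 2.57], [-1.19, 4.33], [0.19, 2], [-2.82, 2.82]. Speed limits (rad/s): [1.89, 1.89, 2.39, 2.39, 3.01, 3.01, 3.01].

## Interface

Orientations are given as a unit quaternion [w, x, y, z].
In Python, from workcell import env gives the robot as it stands. The module is installed in compiled form; this text tells all that it offers.
- The arm moves only by the tool servo_tool, never from a script. Its argument "deltas" is one flat list of numbers, 4 for each row, row after row: the shift along the world's x, y, z in mm, then the turn about the world's z in degrees. A call has 1 to 8 rows; each row is the pose to reach, as a shift and turn from the pose commanded when the call began; what a row does not reach only later rows make up. A row lasts 1/8 s, in which the tool goes at most 62.5 mm and 10.7 degrees, less where a joint would pass 70% of its speed; a pose out of reach is approached as far as the arm can. A call with a gripper value outside its range is refused whole. "hand" is the finger opening in mm, from 0 to 94, set as the call begins (left out, the last holds). The fingers move at their own pace and stop on an object; "newtons" is the grip in N (left out, the last holds). Time passes only in rows, so rows that repeat a pose let the fingers close. It gives the time, the measured TCP pose, the force, the opening and the grip force at its end, in the units of the state.
- env.state(): the state, without advancing time (a new reading comes with each control period).
- env.camera(name): name is "side" or "top"; returns a dict with "color" (420x560x3 uint8, red, green, blue), "range_z" (420x560 float32, mm along the optical axis (not along the pixel's ray), 0 where there is no reading), "intrinsics" (3x3 intrinsics, pixels), "D" ([k1, k2, p1, p2, k3] as OpenCV has them; the pictures are not rectified), "R" (3x3) and "t" (3): a world point X has camera coordinates R X + t. Camera axes: x right, y down, z forward; pixel columns grow to the right and rows downward; lengths in mm; the calibration is good to about 2 mm. A picture is of the moment at which its call begins.
- env.finish_job(): hands the job in; it is judged then, once.
Trained networks look in a picture, given as the dict that the camera call returned (one of the last four; its "shot" number tells which), for a name from the list of things; names that differ only in an ending like _2 or _b are one class to them, and where a whole thing is asked for, a point or a joint stands for the part that bears it (a point fixed in the world has none). Each returns a list of dicts, best first, with "confidence" (0 to 1); they miss things now and then, are a little off and sometimes report something else, mostly with a low value. They report only what shows in the picture. A call takes as long as a camera call.
- env.boxes_of(thing, picture): "position" ([x, y, z] in mm, in the coordinates of the camera as it stood for that picture, good to about 4 mm: the middle of the surface that is visible of it).
- env.outline_of(thing, picture): "region" (420x560 bool, what is visible of it).
- env.landmark_of(thing, picture): "position" ([x, y, z] in mm, in the coordinates of the camera as it stood for that picture, good to about 4 mm: a listed point, or the origin of a listed thing).
The state is a dict: "clock": time; "q": joint angles; "joint_vel": joint speeds; "joint_torque": joint torques, N m; "tool_pos": TCP position; "orientation": TCP orientation; "contact_force": force on the tool from outside, world axes, zero at the start; "wrist_torque": the same for the moment, N m; "gripper_width": finger opening in mm; "gripper_force": force on a finger pad.
Only numpy, scipy, OpenCV 4.12 (cv2) and the standard library are available. Lean on these libraries where they do the work, as an engineer would, in place of code of your own. Each camera call takes 0.05 s, during which the arm holds its last target. There are 200 camera calls.

## Task

Open the clear hinged dust cover all the way until it rests on its stop, and let go of it. Take the brass test slide out of its slot by its clear half (the end without the corner notch) and hold its label at the camera's focus, about 11 cm straight in front of the lens: the label face turned up into the lens, the long edges level, and the frosted, notched end pointing to the right as seen from the robot's side. Finish while still holding it there, still, with the cover left open and the wax pot and glue bottle undisturbed.

Things in the scene. Friction and masses are not known exactly. Their poses are not given: they have to be found in the camera images.
- base: Fixed dark wooden display base, 128 (x) x 150 (y) x 20 mm, origin at the centre of its underside on the mat; x points to the hinge side, away from the robot, z up.
- cover (a joint): Clear dust cover, a box 124 x 146 x 60 mm high without bottom, 3 mm walls, 0.12 kg; 0 = closed, 1.75 rad = fully open on its stop, leaning back past upright. The front edge swings up and away from the robot. Little friction: let go below about 1.1 rad it falls shut, beyond that it falls open.
- cover_hinge (a point): Point on the hinge line, at the back of the base (64 mm in +x of the base's centre, 21 mm above the mat); the hinge line runs along the base's y.
- cover_handle (a point): Centre of the handle, an aluminium bar 40 mm long, 13 mm thick, parallel to the hinge, 28 mm out from the cover's front wall on a central 8 mm stem; closed it is 67 mm above the mat, 154 mm in front of and 46 mm above the hinge. Pinched by its two end faces (fingers closing along it) it turns between the fingers as the cover swings.
- puck: Fixed wooden holder on the base, under the cover: a disc of 64 mm diameter, 4 mm high, with two cheeks that form a slot 8 mm wide, 50 mm long, 14 mm deep. Origin at the centre of its underside (20 mm above the mat); slot along its x; its top is 18 mm above its origin. It may face any way.
- slide: Brass plate 96 (x) x 6 (y) x 46 mm (z), 0.06 kg, on edge in the puck's slot, lower 14 mm in it, top edge 70 mm above the mat. Origin: middle of the lower edge; x to the frosted end, y out of the label face, z up. Square 9 mm notch in the frosted end's upper corner. Seen with label towards you and notch on top, the notch is on the left. Clear half: x below 0.
- label (a point): Centre of the whitish paper label, 28 x 30 mm, on the slide's +y face at the frosted end, at 30, 3, 20 mm in the slide's frame.
- clear_end (a point): Middle of the slide's clear end (no notch), at -48, 0, 23 mm in the slide's frame.
- camera: Fixed inspection camera: foot 90 x 110 mm, post 18 mm thick, 290 mm tall, grey head about 60 mm long leaning out to the robot, looking to the camera frame's -x and 45 degrees down (a label square to it faces +x and up, 45 degrees from vertical). Origin under the post on the mat; x away from the robot, y to its left, z up.
- focus (a point): The camera's focus, a point in the air on its optical axis, 140 mm in front of the post (-x) and 165 mm above the mat, about 110 mm from the lens.
- wax_pot: Small round lidded pot, 48 mm wide, 39 mm tall, standing loose; leave it alone. Origin at the centre of its underside.
- glue_bottle: Slim white bottle, 30 mm wide, 98 mm tall, standing loose; leave it alone. Origin at the centre of its underside.

How it is judged (in metres and radians):
On the way, in this order (a step that is already met when the one before it is completed fails the run):
1. the cover rests open on its stop, let go, the slide still in its slot (value of joint cover above 1.68 rad and contact force between each of the arm, the fingers and base below 0.3 N and distance of slide from where it was at the start of the episode below 0.012 m), for 0.2 s.
2. the slide is lifted clear of the holder, gripped on its clear half (height (world z) of slide above 0.05 m and contact force between the fingers and slide above 1 N and x of the grasp point in the frame of slide below 0.005 m), for 0.2 s.
At the end, for the whole second after the job is handed in: Cover open; slide still, held by its clear half, touching no camera, label centre within 40 mm of the focus, label face up into the lens (normal 25 to 65 deg from vertical), long edges across the view within 20 deg, notched end to the robot's right (distance between label and focus below 0.04 m and angle between slide's own y axis and vertical between 0.43 and 1.13 rad and angle between slide's own z axis and vertical below 1.2 rad and angle between the x axis of slide and the y axis of camera, either way round below 0.35 rad and y of clear_end in the frame of camera above 0.025 m and contact force between the fingers and slide above 1 N and x of the grasp point in the frame of slide below 0.005 m and contact force between slide and camera below 0.1 N and linear speed of slide below 0.03 m/s and height (world z) of slide above 0.08 m and value of joint cover above 1.6 rad); the arm keeps its last pose, push and grip.
It fails at once if the wax pot or the glue bottle is shifted (distance of any of wax_pot, glue_bottle from where it was at the start of the episode above 0.03 m).
It also fails if it takes over 54 s, if anything falls off the work surface, if the arm or the gripper's body presses on something with over 40 N, if the wrist force passes 120 N, or if a joint passes its speed limit or range.

## Working session

There is one attempt and no reset: what is moved stays moved. The work goes in short steps, Python scripts to look and compute and a tool call to move; the robot and the scene stay as the last step left them, time stands still between calls to the robot, and variables do not carry over. Pictures are saved under pics/ and viewed, at most 10 in all, crops included, and the job is handed in when it is done.

Besides the shell and the picture viewer there is one more tool, called after "Emit:" as name(argument=value, ...) on one line, values as JSON. servo_tool: Moves the arm, as the interface text tells. Its arguments: {"type":"object","properties":{"deltas":{"type":"array","items":{"type":"number"}},"hand":{"type":"number"},"newtons":{"type":"number"}},"required":["deltas"]}

```bash
mkdir -p pics
cat > h.py <<'E'
import numpy as np, cv2
from workcell import env
def world(c,p): return np.array(c["R"]).T@(np.array(p)-np.array(c["t"]).ravel())
def shots(names=("side","top")): return {n:env.camera(n) for n in names}
def save(c,f): cv2.imwrite("pics/"+f,c["color"][...,::-1])
def marks(c,things):
    for th in things:
        for r in env.landmark_of(th,c)[:2]: print(th,np.round(world(c,r["position"]),0),round(r["confidence"],2))
E
python3 - <<'E'
from h import *
S=shots()
for n,c in S.items():
    save(c,n+"0.png"); print(n); marks(c,["base","cover_hinge","cover_handle","puck","slide","label","clear_end","camera","wax_pot","glue_bottle"])
im=np.vstack([S["side"]["color"],S["top"]["color"]])
s=env.state();print(s["tool_pos"],s["orientation"],s["clock"])
E
```

```text
side
base [557. -68.   4.] 0.74
cover_handle [467. -63.  68.] 0.56
camera [698. 339.   4.] 0.75
camera [619. 102.   2.] 0.27
wax_pot [617. 104.   5.] 0.78
glue_bottle [549. 426.  -0.] 0.54
top
base [557. -76.  -2.] 0.67
cover_handle [465. -69.  70.] 0.58
camera [699. 333.   2.] 0.77
wax_pot [615. 100.  -1.] 0.49
glue_bottle [548. 426.  -1.] 0.49
[232.27195477 580.19657214 177.21163616] [ 1.02331339e-06  1.89234458e-01  9.81931930e-01 -6.52075743e-05] 1.1
```

View pics/side0.png

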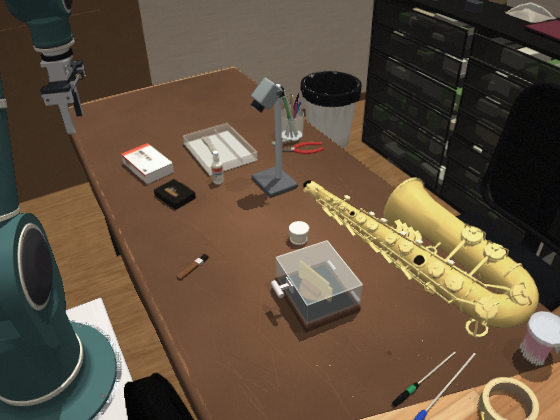

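View pics/top0.png

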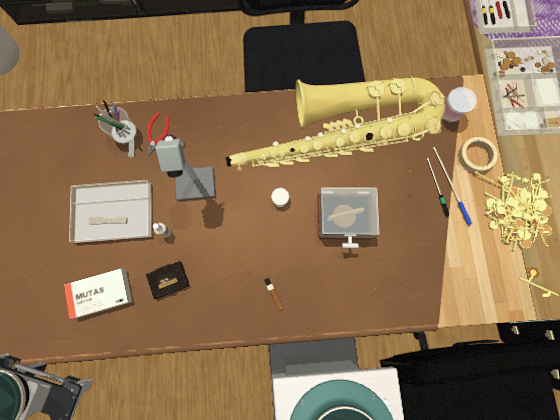

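The side view shows the covered base near (318,285), with its handle at (280,288), the wax pot at (298,232), the bottle at (217,170) and the camera foot at (275,182). The top view shows the cover at (349,212), its handle at (350,243) towards the robot, the slide inside running from (330,219) to (363,208), and the camera head at (171,158).

```bash
cat >> h.py <<'E'
def ray(c,uv,z):
    "world points of pixels uv on the plane height z"
    uv=np.array(uv,float).reshape(-1,1,2)
    n=cv2.undistortPoints(uv,np.array(c["intrinsics"]),np.array(c["D"])).reshape(-1,2)
    d=np.c_[n,np.ones(len(n))]@np.array(c["R"]); o=-np.array(c["R"]).T@np.array(c["t"]).ravel()
    return o+d*((z-o[2])/d[:,2])[:,None]
def cloud(c):
    v,u=np.mgrid[:420,:560]; n=cv2.undistortPoints(np.c_[u.ravel(),v.ravel()].astype(float).reshape(-1,1,2),np.array(c["intrinsics"]),np.array(c["D"])).reshape(-1,2)
    z=c["range_z"].ravel()[:,None]; return ((np.c_[n,np.ones(len(n))]*z-np.array(c["t"]).ravel())@np.array(c["R"])).reshape(420,560,3)
E
python3 - <<'E'
from h import *
c=env.camera("top"); P=cloud(c)
def rect(p):return cv2.minAreaRect(p[:,:2].astype(np.float32))
for t in ["base","cover","camera","cover_handle"]:
    for r in env.outline_of(t,c)[:1]:
        m=r["region"]; p=P[m]; print(t,r["confidence"],m.sum(),np.percentile(p[:,2],[5,50,95]).round(),rect(p))
        if t=="camera": q=p[(p[:,2]<30)&(p[:,2]>3)]; print(" foot",rect(q),q[:,2].mean())
        if t in("base","cover"):
            q=p[(p[:,2]>70)]; print(" top",len(q), rect(q) if len(q)>5 else 0)
crop=c["color"][180:255,300:400]; cv2.imwrite("pics/crop0.png",cv2.resize(crop,None,fx=8,fy=8,interpolation=2)[...,::-1])
print(P[200:225:3,335:365:4,2].round())
E
```

```text
base 0.65 3214 [19. 81. 84.] ((474.8322448730469, -32.81929016113281), (183.83291625976562, 378.3531494140625), 61.4947624206543)
 top 2792 ((467.4155578613281, -26.885650634765625), (178.0663299560547, 360.857177734375), 61.11034393310547)
cover 0.89 3015 [61. 81. 84.] ((467.12518310546875, -28.454345703125), (182.72088623046875, 361.04559326171875), 61.36826705932617)
 top 2793 ((511.6517639160156, 9.327850341796875), (175.46864318847656, 370.2096862792969), 25.641695022583008)
camera 0.75 255 [26. 39. 43.] ((616.095703125, 102.03986358642578), (46.53010177612305, 45.131229400634766), 24.510099411010742)
 foot ((599.0383911132812, 101.55392456054688), (9.792396545410156, 36.955806732177734), 3.6717162132263184) 14.645936098835648
cover_handle 0.79 3061 [57. 81. 84.] ((467.99700927734375, -28.23211669921875), (181.4952392578125, 362.36297607421875), 61.36825942993164)
[[81. 83. 79. 81. 83. 84. 81. 81.]
 [81. 82. 83. 83. 81. 82. 86. 84.]
 [84. 82. 83. 82. 82. 85. 80. 84.]
 [81. 83. 81. 83. 81. 78. 83. 81.]
 [82. 82. 81. 79. 82. 80. 83. 78.]
 [80. 82. 79. 84. 83. 80. 80. 82.]
 [84. 80. 80. 82. 82. 84. 80. 81.]
 [81. 81. 83. 82. 81. 80. 82. 82.]
 [80. 83. 83. 80. 81. 82. 85. 81.]]
```

View pics/crop0.png

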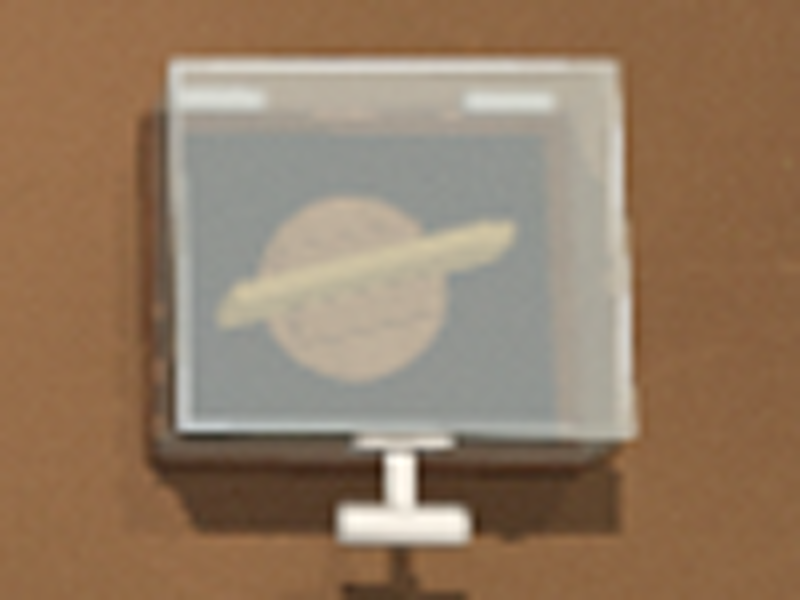

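The crop (8x, origin at pixel (300,180)) shows the handle bar from (337,523) to (470,523), the front top edge of the cover from (178,432) to (635,437), and the slide running from (225,310) to (515,230).

Run:
```python
from h import *
c=env.camera("top")
def f(pts,z): return ray(c,[(300+x/8-.5,180+y/8-.5) for x,y in pts],z).round(1)
print("cover top corners",f([(178,432),(635,437),(618,62),(170,62)],81).tolist())
print("handle",f([(337,523),(470,523),(403,523)],73).tolist())
print("slide top",f([(222,300),(515,228)],70).tolist())
r=ray(c,[(176,180),(211,167),(215,197),(177,199)],5);print(r.round().tolist())
```

```text
cover top corners [[499.3, 3.0, 81.0], [485.9, -142.6, 81.0], [609.9, -154.4, 81.0], [622.0, -7.7, 81.0]]
handle [[467.0, -45.8, 73.0], [463.5, -88.3, 73.0], [465.3, -66.9, 73.0]]
slide top [[543.2, -17.6, 70.0], [559.4, -116.2, 70.0]]
[[697.0, 390.0, 5.0], [728.0, 289.0, 5.0], [639.0, 282.0, 5.0], [641.0, 389.0, 5.0]]
```

Emit:
servo_tool(deltas=[10,-40,0,1,24,-80,0,2,40,-125,0,3,56,-170,0,4,72,-215,0,6,90,-260,0,7,105,-300,0,8,120,-340,0,9], hand=70, newtons=15)

```text
clock: 2.4
tool_pos: [352.7, 238.9, 177.5]
orientation: [0.0, 0.111, 0.994, 0.0]
contact_force: [2.0, 0.2, 0.6]
gripper_width: 70.1
gripper_force: 0.0
```

Emit:
servo_tool(deltas=[15,-40,0,1,30,-85,0,2,45,-130,0,3,60,-175,0,4,75,-220,0,5,90,-265,0,6,105,-295,0,7,113,-307,0,8])

```text
clock: 3.4
tool_pos: [465.8, -68.6, 177.4]
orientation: [0.0, 0.043, 0.999, -0.0]
contact_force: [0.1, 0.0, 0.2]
gripper_width: 70.3
gripper_force: 0.0
```

Emit:
servo_tool(deltas=[0,0,-40,0,0,1,-85,0,0,1,-110,0,0,1,-123,0,0,1,-127,0,0,1,-127,0])

```text
clock: 4.15
tool_pos: [465.7, -65.8, 50.8]
orientation: [0.0, 0.042, 0.999, 0.0]
contact_force: [-1.2, 0.1, 0.4]
gripper_width: 70.1
gripper_force: 0.0
```

Emit:
servo_tool(deltas=[0,0,0,0,0,0,0,0,0,0,0,0,0,0,0,0,0,0,0,0], hand=30)

```text
clock: 4.78
tool_pos: [465.3, -65.8, 50.2]
orientation: [0.0, 0.042, 0.999, -0.0]
contact_force: [-0.0, -0.3, 0.2]
gripper_width: 30.1
gripper_force: 0.0
```

Run:
```python
from h import *
S=shots()
a=cv2.resize(S["side"]["color"][225:325,230:350],None,fx=3.3,fy=3.3)[:330,:396]; b=cv2.resize(S["top"]["color"][180:280,290:410],None,fx=3.3,fy=3.3)[:330,:396]
cv2.imwrite("pics/g1.png",np.hstack([a,b])[...,::-1])
for c in S.values(): marks(c,["cover_handle"])
```

```text
cover_handle [469. -64.  68.] 0.87
cover_handle [465. -66.  71.] 0.61
```

View pics/g1.png

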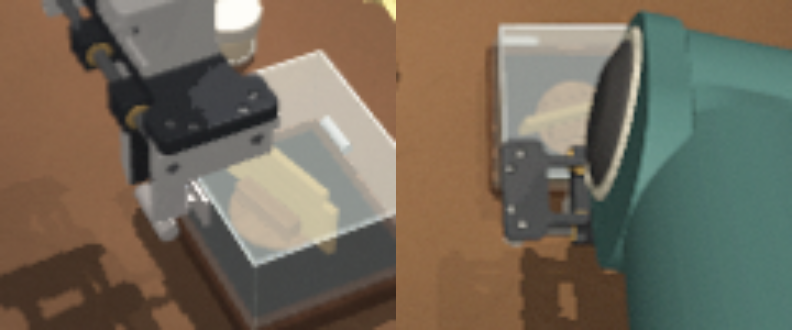

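The left (side) crop shows the fingers at (160,215), with the stem at about (195,205) just beyond. It is unclear whether the bar is between the fingers, so I'll close further as a test.

Emit:
servo_tool(deltas=[0,0,0,0,0,0,0,0,0,0,0,0], hand=20)

```text
clock: 5.35
tool_pos: [465.3, -65.8, 50.2]
orientation: [-0.0, 0.042, 0.999, -0.0]
contact_force: [0.5, 0.5, 0.1]
gripper_width: 20.2
gripper_force: 0.0
```

Run:
```python
from h import *
c=env.camera("side")
a=cv2.resize(c["color"][240:310,245:335],None,fx=8,fy=8,interpolation=2)
def proj(p):
    uv=cv2.projectPoints(np.array(p,float).reshape(-1,3),cv2.Rodrigues(np.array(c["R"]))[0],np.array(c["t"],float),np.array(c["intrinsics"]),np.array(c["D"]))[0].reshape(-1,2)
    return ((uv-[245,240]+.5)*8).astype(int)
for p,col in [((465,-67,67),(255,0,0)),((463,-87,67),(255,255,0)),((467,-47,67),(0,255,0)),((465.3,-65.8,50.2),(0,0,255))]:
    q=proj(p)[0]; print(p,q); cv2.circle(a,tuple(int(v) for v in q),4,col,-1)
cv2.imwrite("pics/g2.png",a[...,::-1])
```

```text
(465, -67, 67) [261 400]
(463, -87, 67) [294 456]
(467, -47, 67) [229 346]
(465.3, -65.8, 50.2) [261 442]
```

View pics/g2.png

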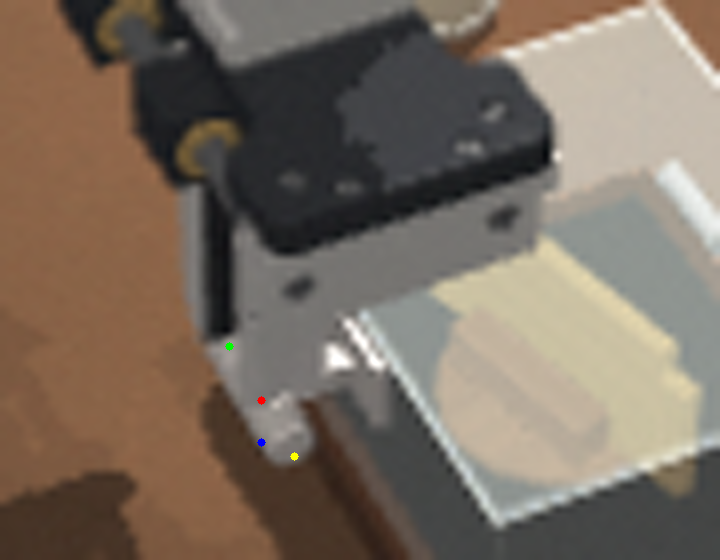

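The 8x crop shows a bar end at (290,440) and a grey tip at (375,400). I'll check their depths.

Run:
```python
from h import *
c=env.camera("side");P=cloud(c)
for x,y in [(290,440),(275,420),(250,400),(230,370),(375,400),(375,415),(335,355),(280,350),(320,370),(270,300),(400,270),(510,210),(200,300),(500,200)]:
    print((x,y),P[240+y//8,245+x//8].round())
a=cv2.imread("pics/side0.png")[240:310,245:335];b=c["color"][240:310,245:335][...,::-1]
cv2.imwrite("pics/g3.png",cv2.resize(np.hstack([a,b]),None,fx=4.4,fy=4.4,interpolation=2))
s=env.state();print(s["tool_pos"],s["gripper_width"],s["q"])
```

```text
(290, 440) [464. -85.  69.]
(275, 420) [462. -80.  74.]
(250, 400) [453. -84.  88.]
(230, 370) [461. -57.  70.]
(375, 400) [489. -80.  65.]
(375, 415) [488. -83.  65.]
(335, 355) [485. -67.  72.]
(280, 350) [461. -86. 105.]
(320, 370) [471. -88.  94.]
(270, 300) [ 426. -142.  191.]
(400, 270) [ 458. -146.  187.]
(510, 210) [ 484. -147.  192.]
(200, 300) [457. -53.  95.]
(500, 200) [ 478. -152.  202.]
[465.28932828 -65.76617313  50.22477419] 20.267314105570673 [-0.32267413  0.35069037  0.46574038  2.11139537 -0.23387751  0.72792161
  1.78113157]
```

View pics/g3.png

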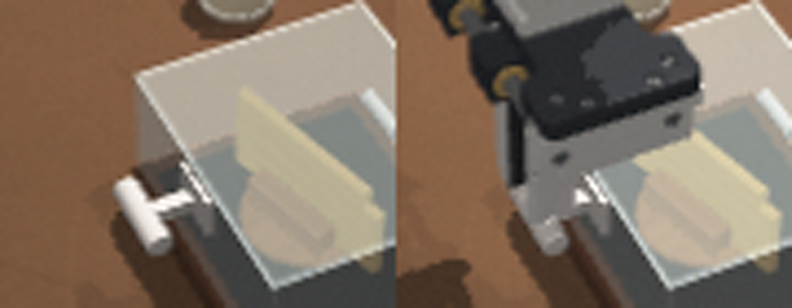

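The comparison shows the T-handle unmoved, with the fingertips seeming to end above the bar rather than around it. I'll measure the fingertip height from the depth data.

Run:
```python
from h import *
c=env.camera("side");P=cloud(c)
a=cv2.imread("pics/side0.png")[...,::-1].astype(int); d=np.abs(a-c["color"]).max(2)>25
p=P[d]; k=(p[:,0]>430)&(p[:,0]<500)&(p[:,1]>-110)&(p[:,1]<-30)&(p[:,2]>40)
p=p[k]; o=np.argsort(p[:,2]); print(len(p)); print(p[o][:60:2].round().tolist())
for lo in range(60,160,12):
    q=p[(p[:,2]>=lo)&(p[:,2]<lo+12)]
    if len(q): print(lo,len(q),"x",q[:,0].min().round(),q[:,0].max().round(),"y",q[:,1].min().round(),q[:,1].max().round())
```

```text
3057
[[463.0, -49.0, 71.0], [461.0, -74.0, 71.0], [462.0, -81.0, 72.0], [459.0, -82.0, 72.0], [465.0, -74.0, 72.0], [462.0, -60.0, 72.0], [464.0, -77.0, 72.0], [465.0, -83.0, 73.0], [468.0, -82.0, 73.0], [461.0, -57.0, 73.0], [465.0, -82.0, 74.0], [462.0, -83.0, 74.0], [460.0, -79.0, 74.0], [462.0, -56.0, 74.0], [462.0, -59.0, 74.0], [465.0, -86.0, 75.0], [463.0, -82.0, 75.0], [464.0, -52.0, 76.0], [458.0, -54.0, 81.0], [459.0, -50.0, 82.0], [455.0, -52.0, 83.0], [454.0, -79.0, 83.0], [463.0, -55.0, 85.0], [459.0, -54.0, 86.0], [463.0, -55.0, 87.0], [458.0, -52.0, 87.0], [464.0, -53.0, 88.0], [455.0, -52.0, 89.0], [456.0, -47.0, 89.0], [454.0, -86.0, 90.0]]
60 9 x 459.0 468.0 y -85.0 -49.0
72 35 x 454.0 469.0 y -86.0 -50.0
84 52 x 453.0 472.0 y -88.0 -46.0
96 68 x 452.0 472.0 y -89.0 -47.0
108 42 x 453.0 472.0 y -89.0 -43.0
120 29 x 453.0 462.0 y -78.0 -42.0
132 5 x 453.0 458.0 y -78.0 -54.0
```

Emit:
servo_tool(deltas=[0,0,0,0,0,0,0,0,0,0,0,0,1,0,-10,0,1,0,-20,0,1,0,-30,0,1,0,-33,0], hand=70)

```text
clock: 6.38
tool_pos: [465.7, -65.9, 16.3]
orientation: [-0.001, 0.042, 0.999, -0.0]
contact_force: [1.6, 0.4, 0.0]
gripper_width: 70.0
gripper_force: 0.0
```

Emit:
servo_tool(deltas=[0,0,0,0,0,0,0,0,0,0,0,0,0,0,0,0], hand=30)

```text
clock: 6.88
tool_pos: [466.4, -66.6, 17.4]
orientation: [0.0, 0.042, 0.999, -0.0]
contact_force: [-0.7, -6.0, 0.6]
gripper_width: 39.4
gripper_force: 15.0
```

```bash
python3 -c "
from workcell import env;print(env.grip_point_offset)"
```

```text
18.8
```

Emit:
servo_tool(deltas=[3,0,8,0,6,0,16,0,13,-1,31,0,23,-2,47,0,34,-3,61,0,47,-4,74,0,61,-5,85,0,76,-7,95,0])

```text
clock: 7.88
tool_pos: [542.5, -73.6, 112.7]
orientation: [0.0, 0.042, 0.999, -0.0]
contact_force: [3.7, -3.0, -8.7]
gripper_width: 40.0
gripper_force: 15.0
```

Emit:
servo_tool(deltas=[17,-1,8,0,34,-3,14,0,52,-5,18,0,70,-6,20,0,88,-8,20,0,104,-9,18,0,118,-10,15,0,130,-11,11,0])

```text
clock: 8.88
tool_pos: [673.1, -85.5, 123.8]
orientation: [0.001, 0.043, 0.999, -0.001]
contact_force: [0.9, -5.4, 4.0]
gripper_width: 39.8
gripper_force: 15.0
```

Emit:
servo_tool(deltas=[6,0,-2,0,11,-1,-5,0,15,-1,-7,0,18,-2,-8,0,18,-2,-8,0])

```text
clock: 9.5
tool_pos: [691.0, -87.1, 115.9]
orientation: [0.001, 0.042, 0.999, -0.001]
contact_force: [1.8, -6.1, 4.7]
gripper_width: 39.8
gripper_force: 15.0
```

Emit:
servo_tool(deltas=[0,0,0,0,0,0,0,0,0,0,0,0,0,0,15,0,0,0,40,0,0,0,70,0,-30,0,90,0,-70,0,100,0], hand=94)

```text
clock: 10.5
tool_pos: [620.1, -86.0, 217.1]
orientation: [0.001, 0.042, 0.999, -0.0]
contact_force: [0.4, -0.7, 0.4]
gripper_width: 93.8
gripper_force: 0.0
```

Emit:
servo_tool(deltas=[-50,0,0,0,-100,0,0,0,-150,0,0,0,-200,0,0,0,-230,0,0,0,-240,0,0,0])

```text
clock: 11.25
tool_pos: [379.6, -85.8, 216.2]
orientation: [0.001, 0.042, 0.999, 0.001]
contact_force: [0.4, 0.3, 0.3]
gripper_width: 93.7
gripper_force: 0.0
```

Run:
```python
from h import *
S=shots()
for n,c in S.items():
    print(n); marks(c,["cover_handle","puck","slide","label","clear_end","camera"])
a=cv2.resize(S["side"]["color"][225:325,260:380],None,fx=3.3,fy=3.3,interpolation=2); b=cv2.resize(S["top"]["color"][165:265,290:410],None,fx=3.3,fy=3.3,interpolation=2)
cv2.imwrite("pics/o1.png",np.hstack([a,b])[...,::-1])
```

```text
side
cover_handle [696. -82. 163.] 0.56
cover_handle [553. -70.   5.] 0.39
puck [555. -69.  25.] 0.59
slide [556. -66.  22.] 0.81
label [561. -94.  42.] 0.72
clear_end [548. -20.  51.] 0.64
clear_end [615. 104.   4.] 0.38
camera [697. 338.   4.] 0.88
top
cover_handle [690. -90. 167.] 0.66
puck [553. -70.  20.] 0.74
slide [553. -71.  29.] 0.53
label [561. -99.  46.] 0.65
clear_end [544. -24.  45.] 0.54
camera [703. 336.   1.] 0.76
camera [693. -89. 166.] 0.34
```

View pics/o1.png

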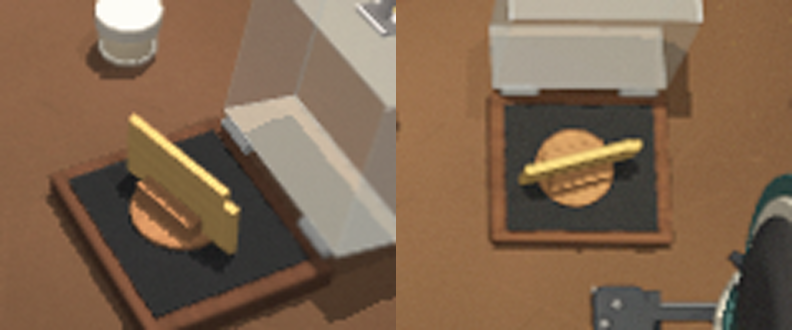

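Cover is open. The notch is at the −y end (side crop (228,195)), so the label faces +x, which is nearly the wanted heading. Now I'll measure the slide precisely.

Run:
```python
from h import *
S=shots()
for n,c in S.items():
    P=cloud(c); m=env.outline_of("slide",c)[0]["region"]; p=P[m]; p=p[(p[:,2]>15)&(p[:,2]<80)&(abs(p[:,0]-552)<40)]
    t=p[p[:,2]>64]; print(n,m.sum(),len(t))
    (vx,vy,x0,y0)=cv2.fitLine(p[:,:2].astype(np.float32),cv2.DIST_HUBER,0,.01,.01).ravel()
    if vy>0: vx,vy=-vx,-vy
    s=(p[:,:2]-[x0,y0])@[vx,vy]
    print(" dir",np.degrees(np.arctan2(vy,vx)),"line pt",x0,y0,"ends",np.percentile(s,[0,1,99,100]).round(1))
    st=(t[:,:2]-[x0,y0])@[vx,vy]; w=(t[:,:2]-[x0,y0])@[-vy,vx]
    print(" top ends",np.percentile(st,[0,1,99,100]).round(1),"cross",np.percentile(w,[5,50,95]).round(1),"ztop",np.percentile(p[:,2],[95,99]).round(1))
    if n=="top":
        v,u=np.nonzero(m); q=ray(c,np.c_[u,v],70)
        r=cv2.minAreaRect(q[:,:2].astype(np.float32)); print(" rect@70",r, cv2.boxPoints(r).round(1).tolist())
    else:
        v,u=np.nonzero(m); print(" px",u.min(),u.max(),v.min(),v.max())
c=S["top"]; print(c["range_z"][200,350], "cam pos",-np.array(c["R"]).T@np.array(c["t"]).ravel())
c2=S["side"]; m=env.outline_of("camera",c2)[0]["region"]; p=cloud(c2)[m]; f=p[(p[:,2]<25)&(p[:,2]>-5)]; print("foot",cv2.minAreaRect(f[:,:2].astype(np.float32)),np.percentile(f[:,2],[5,50,95])); h=p[p[:,2]>230]; print("head",h.min(0),h.max(0),h.mean(0)); q=p[(p[:,2]>60)&(p[:,2]<200)]; print("post",np.median(q,axis=0))
```

```text
side 617 173
 dir -79.998955 line pt 550.7235 -71.74051 ends [-66.1 -50.2  45.8  46.6]
 top ends [-50.3 -48.7  36.6  37.5] cross [-1.7  0.6  5.5] ztop [72.  73.3]
 px 298 332 260 302
top 189 86
 dir -81.42419 line pt 548.9456 -65.90715 ends [-45.1 -44.6  51.1  51.6]
 top ends [-44.6 -43.9  42.7  43.7] cross [-0.8  2.   4.9] ztop [72.3 73.9]
 rect@70 ((547.4556884765625, -64.98556518554688), (14.701388359069824, 100.5864028930664), 10.022180557250977) [[531.5, -16.700000762939453], [549.0, -115.80000305175781], [563.4000244140625, -113.19999694824219], [545.9000244140625, -14.199999809265137]]
1092.368 cam pos [ 352.4550061   138.23691087 1082.04039687]
foot ((759.55224609375, 529.9346313476562), (547.7857666015625, 118.8009033203125), 68.36015319824219) [ 5.91643644 15.54570927 18.62222811]
head [ 146.30335376 -655.64596675  230.4067053 ] [711.07966573 344.83775533 798.55681099] [648.7815547  286.30381119 292.24804553]
post [694.16575337 333.57072283 130.34224856]
```

Emit:
servo_tool(deltas=[25,3,0,4,60,7,0,8,95,11,0,12,130,15,0,14,160,19,-20,14,170,20,-60,14,170,20,-110,14,170,20,-140,14])

```text
clock: 13.2
tool_pos: [549.4, -65.7, 72.8]
orientation: [-0.001, -0.08, 0.997, -0.0]
contact_force: [1.3, -1.1, 0.5]
gripper_width: 93.8
gripper_force: 0.0
```

Emit:
servo_tool(deltas=[0,0,-15,0,0,0,-20,0,0,0,-20,0])

```text
clock: 13.58
tool_pos: [550.8, -65.8, 56.0]
orientation: [0.0, -0.08, 0.997, -0.0]
contact_force: [-0.6, -0.1, -0.9]
gripper_width: 94.1
gripper_force: 0.0
```

Run:
```python
from h import *
S=shots(("side",))
c=S["side"]; P=cloud(c)
cv2.imwrite("pics/f1.png",cv2.resize(c["color"][215:310,270:360],None,fx=6.3,fy=6.3,interpolation=2)[...,::-1])
p=P[215:310,270:360].reshape(-1,3); d=np.array([.165,-.986]); s=(p[:,:2]-[550,-65.5])@d; w=(p[:,:2]-[550,-65.5])@[.986,.165]
k=(abs(s)<75)&(abs(w)<25)&(p[:,2]>74)&(p[:,2]<130)
for lo in range(74,126,8):
    j=k&(p[:,2]>=lo)&(p[:,2]<lo+8)
    for side in (-1,1):
        i=j&(s*side>0)
        if i.sum(): print(lo,side,i.sum(),"s",np.percentile(s[i],[3,97]).round(1),"w",np.percentile(w[i],[3,97]).round(1))
s_=env.state();print(s_["tool_pos"],s_["orientation"],s_["clock"])
```

```text
74 -1 1 s [-8.9 -8.9] w [2.5 2.5]
82 -1 11 s [-52.1 -46.3] w [-10.5   4.3]
82 1 3 s [48.7 51.7] w [-10.6  -7.8]
90 -1 28 s [-56.5 -46.7] w [-10.2   6.1]
90 1 15 s [50.7 58.6] w [-10.5   8.5]
98 -1 26 s [-59.2 -46.6] w [-9.4  6.4]
98 1 34 s [49.4 59.4] w [-10.5   8.2]
106 -1 28 s [-59.1 -46.9] w [-9.6  5.9]
106 1 28 s [48.9 59.4] w [-10.4   8.4]
114 -1 30 s [-59.7 -46.5] w [-10.1   6.5]
114 1 33 s [49.1 59.4] w [-10.5   8. ]
122 -1 32 s [-60.1 -45.9] w [-9.7 10. ]
122 1 35 s [48.2 60. ] w [-10.4   6.8]
[550.91560258 -65.84522514  56.19229533] [ 7.22311091e-04 -8.00469261e-02  9.96790833e-01 -6.14039449e-05] 13.625
```

View pics/f1.png

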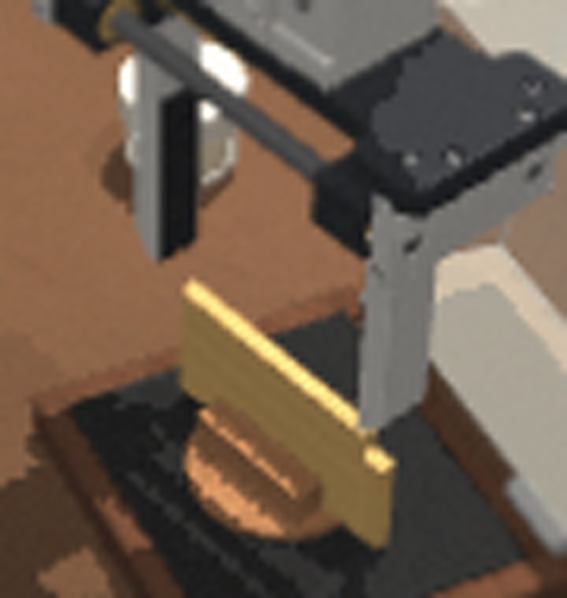

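The fingers straddle the slide, centred lengthwise, with the right finger (395,420) above the notch (375,450). Descending.

Emit:
servo_tool(deltas=[0,0,-10,0,0,0,-17,0,0,0,-20,0,0,0,-22,0,0,0,-23,0,0,0,-24,0])

```text
clock: 14.38
tool_pos: [551.3, -66.6, 32.0]
orientation: [0.001, -0.08, 0.997, -0.001]
contact_force: [0.9, -5.9, 11.0]
gripper_width: 93.9
gripper_force: 5.5
```

Emit:
servo_tool(deltas=[0,-1,1,0,0,-1,1,0,0,-1,1,0,0,-1,1,0], hand=80, newtons=20)

```text
clock: 14.88
tool_pos: [550.9, -67.1, 32.7]
orientation: [0.001, -0.08, 0.997, -0.0]
contact_force: [0.1, -2.6, 7.1]
gripper_width: 86.6
gripper_force: 20.7
```

Emit:
servo_tool(deltas=[0,0,2,0,0,0,6,0,0,0,12,0,0,0,18,0,0,0,25,0,0,0,32,0,0,0,35,0,0,0,35,0], newtons=30)

```text
clock: 15.88
tool_pos: [550.3, -66.8, 67.4]
orientation: [0.0, -0.08, 0.997, -0.0]
contact_force: [0.3, 0.5, -1.2]
gripper_width: 86.2
gripper_force: 30.2
```

```bash
cat >> h.py <<'E'
def plate(d=(.165,-.986),c0=(550,-65.5)):
    "slide pose from the side view: lower/upper edge of the plate"
    c=env.camera("side"); P=cloud(c); r=env.outline_of("slide",c)
    m=r[0]["region"]; p=P[m]; d=np.array(d); n=np.array([-d[1],d[0]])
    s=(p[:,:2]-c0)@d; w=(p[:,:2]-c0)@n; k=(abs(w)<60)&(abs(s)<80); s,w,z=s[k],w[k],p[k][:,2]
    print("conf",r[0]["confidence"],len(z),"s",np.percentile(s,[2,98]).round(1),"z",np.percentile(z,[2,98]).round(1))
    for side in(-1,1):
        j=s*side>0
        if j.sum()>20:
            v=cv2.fitLine(np.c_[w[j],z[j]].astype(np.float32),cv2.DIST_HUBER,0,.01,.01).ravel(); print(side,"tilt deg (bottom to label side +)",np.degrees(np.arctan2(-v[0]*np.sign(v[1]),abs(v[1]))).round(1), "w",v[2].round(1),"z",v[3].round(1))
    return c
E
python3 - <<'E'
from h import *
c=plate(); cv2.imwrite("pics/l1.png",cv2.resize(c["color"][200:310,265:365],None,fx=5,fy=5,interpolation=2)[...,::-1])
E
```

```text
conf 0.95 537 s [-39.9  49.4] z [ 62.4 107.6]
-1 tilt deg (bottom to label side +) -1.1 w -0.8 z 86.4
1 tilt deg (bottom to label side +) -1.3 w -0.6 z 83.8
```

View pics/l1.png

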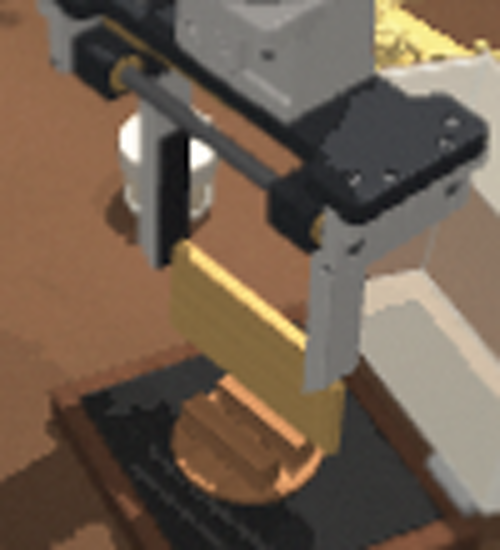

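Lifted cleanly; the slide hangs upright with the right finger in the notch (330,385). Next I pivot the slide about its long axis by catching its lower edge on the slot's label-side cheek.

Emit:
servo_tool(deltas=[0,0,0,0,0,0,-10,0,0,0,-20,0,0,0,-25,0,0,0,-26,0], newtons=15)

```text
clock: 16.6
tool_pos: [550.0, -66.9, 40.7]
orientation: [-0.0, -0.08, 0.997, -0.0]
contact_force: [1.0, -0.3, -0.1]
gripper_width: 86.6
gripper_force: 15.9
```

Emit:
servo_tool(deltas=[-3,0,0,0,-6,-1,0,0,-9,-1,-1,0,-12,-2,-1.5,0,-15,-2.5,-2.5,0,-15,-2.5,-2.5,0])

```text
clock: 17.35
tool_pos: [535.1, -69.3, 38.8]
orientation: [0.0, -0.08, 0.997, -0.0]
contact_force: [0.9, 0.7, 2.7]
gripper_width: 86.4
gripper_force: 16.5
```

```bash
python3 -c "
from h import *
plate()"
```

```text
conf 0.52 286 s [-38.7  53.4] z [24.3 79.9]
-1 tilt deg (bottom to label side +) 20.0 w -9.4 z 58.6
1 tilt deg (bottom to label side +) 22.0 w -9.6 z 58.2
```

Tilting as planned (about 21°). Continuing.

Emit:
servo_tool(deltas=[-3,-0.5,-1,0,-6,-1,-2,0,-9,-1.5,-3.5,0,-12,-2,-5,0,-14,-2.3,-6,0,-14,-2.3,-6,0])

```text
clock: 18.2
tool_pos: [520.7, -71.7, 32.5]
orientation: [-0.0, -0.08, 0.997, 0.0]
contact_force: [-0.3, -0.7, 1.6]
gripper_width: 86.4
gripper_force: 15.6
```

```bash
python3 -c "
from h import *
plate()"
```

```text
conf 0.55 262 s [-40.3  54. ] z [40.1 71.5]
-1 tilt deg (bottom to label side +) 48.8 w -14.3 z 58.4
1 tilt deg (bottom to label side +) 48.4 w -17.8 z 60.3
```

Emit:
servo_tool(deltas=[0,0,0,0,0,0,0,0,0,0,6,0,0,0,20,0,0,0,50,0,0,0,85,0,0,0,120,0,0,0,125,0], newtons=45)

```text
clock: 19.3
tool_pos: [522.4, -71.6, 160.5]
orientation: [0.002, -0.08, 0.997, 0.0]
contact_force: [-0.1, -0.3, -0.6]
gripper_width: 85.3
gripper_force: 45.5
```

Run:
```python
from h import *
plate((.165,-.986),(520,-72))
S=shots()
for n,c in S.items():
    P=cloud(c).reshape(-1,3)
    k=(abs(P[:,0]-680)<110)&(abs(P[:,1]-336)<90)
    p=P[k]
    f=p[(p[:,2]>7)&(p[:,2]<24)]; print(n,"foot",len(f),cv2.minAreaRect(f[:,:2].astype(np.float32)))
    h=p[(p[:,2]>225)&(p[:,2]<340)]
    if len(h): print(" head",len(h),h.min(0).round(),h.max(0).round(),h.mean(0).round(),cv2.minAreaRect(h[:,:2].astype(np.float32)))
    q=p[(p[:,2]>50)&(p[:,2]<210)]; print(" post",len(q),np.median(q,axis=0) if len(q) else 0)
    marks(c,["focus","camera","label","slide","clear_end"])
```

```text
conf 0.51 186 s [-40.3  52. ] z [171.1 200.4]
-1 tilt deg (bottom to label side +) 48.5 w 10.8 z 191.9
1 tilt deg (bottom to label side +) 48.1 w 9.4 z 191.8
side foot 275 ((664.6539306640625, 322.5972595214844), (153.83448791503906, 116.51908874511719), 88.92804718017578)
 head 399 [624. 309. 226.] [691. 366. 292.] [647. 326. 267.] ((653.4344482421875, 332.55596923828125), (51.248600006103516, 62.034732818603516), 63.17120361328125)
 post 88 [690.64784877 336.26092115 128.75228212]
camera [699. 340.   2.] 0.71
camera [557. -70. 159.] 0.24
label [549. -98. 173.] 0.53
slide [560. -65. 159.] 0.69
slide [551. 426.   1.] 0.17
clear_end [533. -26. 182.] 0.7
top foot 1064 ((665.4536743164062, 337.132080078125), (111.2220687866211, 127.9066390991211), 86.15150451660156)
 head 968 [624. 305. 241.] [712. 369. 311.] [662. 334. 287.] ((668.9822387695312, 339.64990234375), (62.95376968383789, 87.45237731933594), 80.87875366210938)
 post 101 [691.54297353 333.01785171 103.99603523]
camera [703. 334.   1.] 0.56
label [ 546. -103.  172.] 0.52
slide [555. -72. 161.] 0.63
clear_end [702. 337.   2.] 0.65
clear_end [531. -26. 179.] 0.49
```

Emit:
servo_tool(deltas=[0,10,5,0,0,30,5,-1,0,60,5,-2,0,92,5,-3,0,125,5,-4,0,158,5,-5,0,190,5,-6,0,220,5,-7])

```text
clock: 21.0
tool_pos: [521.0, 150.4, 163.2]
orientation: [0.0, -0.019, 1.0, 0.0]
contact_force: [0.1, 0.4, 0.0]
gripper_width: 85.3
gripper_force: 45.5
```

Emit:
servo_tool(deltas=[2,30,-1,-1,4,62,-2,-2,6,95,-4,-3,8,130,-6,-4,10,165,-8,-5,12,200,-10,-6,14,225,-12,-7,15,235,-12,-7])

```text
clock: 22.0
tool_pos: [535.4, 385.3, 150.5]
orientation: [-0.0, 0.041, 0.999, -0.0]
contact_force: [-0.7, 0.0, -1.1]
gripper_width: 85.8
gripper_force: 45.5
```

Emit:
servo_tool(deltas=[0,0,0,0,0,0,0,0])

```text
clock: 22.25
tool_pos: [536.6, 382.3, 151.0]
orientation: [0.0, 0.043, 0.999, -0.0]
contact_force: [0.3, 0.3, -1.0]
gripper_width: 85.5
gripper_force: 45.5
```

Run:
```python
from h import *
c=plate((-.08,-.997),(537,383)); t=env.camera("top")
for x in (c,t): marks(x,["label","slide","clear_end","cover_handle","glue_bottle","wax_pot"])
a=cv2.resize(c["color"][70:210,180:330],None,fx=2.6,fy=2.6,interpolation=2); b=cv2.resize(t["color"][120:260,100:250],None,fx=2.6,fy=2.6,interpolation=2)
cv2.imwrite("pics/end.png",np.hstack([a,b])[...,::-1])
```

```text
conf 0.51 79 s [-32.5  54. ] z [156.6 188.7]
1 tilt deg (bottom to label side +) 46.8 w 18.3 z 171.4
label [555. 350. 167.] 0.58
label [621. -81.  23.] 0.42
slide [575. 380. 154.] 0.57
glue_bottle [571. 378. 151.] 0.63
glue_bottle [552. 426.   3.] 0.51
wax_pot [622. 102.   3.] 0.63
cover_handle [690. -88. 168.] 0.64
glue_bottle [551. 426.   1.] 0.36
wax_pot [616. 100.   3.] 0.71
```

View pics/end.png

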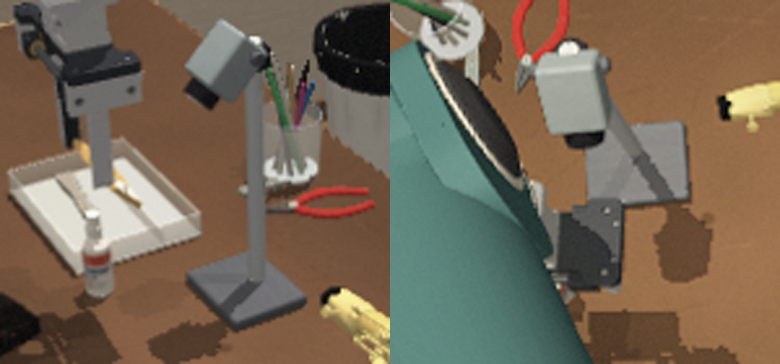

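The label is within about 1 cm of the focus estimate, the tilt is about 47°, the bottle and pot have not moved, and the cover is open. Handing in.

```bash
python3 -c "
from workcell import env;print(env.finish_job())"
```

```text
the job is handed in; nothing more can be done
None
```

I handed the job in at about 22 s with the cover resting open and the slide held still, its label within about 1 cm of my estimate of the focus and tilted about 47° up into the lens; the judge's verdict was not shown. The grip was not a pinch on the clear half: the fingers hold the clear end face and the notch wall (grasp point at about x = −4.5 mm, inside the limit), because the tool can only point down and this is the only grip I found that let me tilt the slide.

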